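Refit the splined gear of an antenna rotator

TASK

The antenna rotator stands open on the radio bench: put its loose splined gear back on the shaft, hub upward, pressing and turning it until the splines find each other and it drops fully home. With the gear home, the shaft must be left turned clockwise, seen from above, with its arm right up against the end stop. Let go of the gear, and leave the bearing, the tin and the screwdriver alone.

Things in the scene. Friction and masses are not known exactly. Their poses are not given: they have to be found in the camera images.
- gear: Loose dark steel gear, 0.3 kg, hub up: toothed disc 71 mm over its teeth, 14 mm thick, with a smooth round hub 48 mm across rising to 36 mm above the underside. Origin: centre of the underside, z up. In its bore 6 inward teeth, 4.5 mm wide, reach in to a 20 mm circle, from the underside to 24 mm up, every 60 degrees, the first 30 degrees from the gear's x; elsewhere the bore is 34 mm wide.
- hub (a point): Centre of the top of the gear's hub, 36 mm above the gear's origin. Grip the gear by the hub, from above: its smooth side is free from 14 to 36 mm above the underside.
- rotator: The open antenna rotator, fixed to the bench: round cast aluminium housing 168 mm across (196 mm at its foot flange), its flat top 70 mm above the bench. Origin: centre of its underside, z up. The upright steel shaft stands in the middle of the top, on its z axis. Housing and shaft are rigid.
- seat (a point): Centre of the top face of the shaft's 58 mm collar, on the shaft axis, 80 mm above the bench, fixed to the rotator: where the gear's origin lies when fully home. On the collar stand 6 radial ribs (splines), 4 mm wide, 32 mm across, 24 mm tall, every 60 degrees. Their angle has no fixed relation to the arm, shaft or the rotator: see it or feel for it.
- nose (a point): Top of the shaft's round nose, 36 mm above seat, 12 mm above the ribs; core 18 mm thick, its last 4 mm tapered. At a wrong angle the gear rests on the ribs, 24 mm above home; within about 5 degrees of a matching angle (every 60) it drops onto the collar, hub flush with the nose. If the shaft turns along before it drops, the teeth have caught the ribs' edges: ease back a few degrees and press.
- shaft (a joint): Shaft angle, rad, growing clockwise seen from above, 0 to 1.5. A flat steel arm (9 mm wide, 64 mm out from the axis, on the housing's top) turns with it, along the rotator's +x at 0; at 1.5 the clockwise one of two 10 mm posts stops it. Stiff (about 0.35 N m): stays where left, and stands still while the gear is turned on top of the ribs under light pressure (below 15 N).
- bearing: Bystander: steel bearing ring, 60 mm outside, 28 mm bore, 16 mm tall, loose. Origin: centre of the underside.
- tin: Bystander: small closed metal tin, 64 mm across, 45 mm tall, loose. Origin: centre of the underside.
- driver: Bystander: screwdriver with a black handle, lying loose on the bench beyond the rotator, its length roughly along y.
Not all that is in view belongs to the job. Leave any purple look-alike of the gear alone. Of the things that look like the rotator, the larger one is meant.

How it is judged:
On the way:
1. the gear has dropped fully home on the splines, hub up (within 3 mm of the collar) (z of gear in the frame of seat between -0.003 and 0.003 m and horizontal distance between gear and seat below 0.003 m and angle between the z axis of gear and the z axis of rotator, either way round below 0.1 rad), for 0.2 s.
At the end, for the whole second after the job is handed in: The gear is home on the splined shaft, hub up, its underside within 3 mm of the collar and its centre within 3 mm of the shaft axis, at rest and released, and the shaft stands at its clockwise end stop (1.42 rad or more of 1.5) (z of gear in the frame of seat between -0.003 and 0.003 m and horizontal distance between gear and seat below 0.003 m and angle between gear's own z axis and vertical below 0.1 rad and value of joint shaft above 1.42 rad and linear speed of gear below 0.02 m/s); the robot touches nothing.
It fails at once if the bearing is moved by more than 30 mm (distance of bearing from where it was at the start of the episode above 0.03 m).
It fails at once if the tin is moved by more than 30 mm (distance of tin from where it was at the start of the episode above 0.03 m).
It fails at once if the screwdriver is moved by more than 30 mm (distance of driver from where it was at the start of the episode above 0.03 m).
It also fails if it takes over 58 s, if anything falls off the work surface, if the arm or the gripper's body presses on something with over 40 N, if the wrist force passes 120 N, or if a joint passes its speed limit or range.

ROBOT

A 7-joint arm with a two-finger parallel gripper is mounted at the origin on the work surface. World frame = base frame: x ahead of the robot, y to its left, z up, the work surface at z = 0. Lengths are in m, angles in rad, forces in N, time in s.
With the tool pointing down it reaches from about 0.4 to 0.85 m from the base axis. Payload 10.4 kg.
Tool frame: the origin (TCP) lies at the very end of the fingers, on their centre line; the grasp point (between the pads) lies 19 mm behind it; z points along the fingers, y is the line along which they close (so a half turn about z gives the same grasp; the last joint's range is limited). The gripper opens to 85 mm and grips with 20 to 120 N. Pads are 22 mm wide; open, the fingers measure 114 mm over their backs; the gripper's body (76 mm by 85 mm) begins 54 mm behind the grasp point. The pads swing forward as they close: fully open they stand 13 mm farther back than shut.
Start: joints at [1.146, 0.332, -0.065, 1.46, 0.022, 1.35, -0.088], TCP at [0.244, -0.575, 0.231] pointing down, gripper open.
Joint ranges: [-2.6, 2.6], [-0.5, 2.12], [-1.47, 1.34], [0.16, 2.42], [-1.27, 4.41], [0.06, 2.06], [-2.6, 2.6]. Speed limits (rad/s): [2.22, 2.22, 2.79, 2.79, 3.14, 3.14, 3.14].

INTERFACE

Orientations are given as a unit quaternion [x, y, z, w].
In Python, from workcell import manip, optics gives the robot as it stands.
- The arm moves only by the tool jog_arm, never from a script. Its arguments are lists of equal length, an entry for each row: "dr": the turn, a rotation vector about the tool's x, y, z normalised to -1 to 1, where 1 is 4 degrees, a list of three; "translation": the shift along the tool's x, y, z normalised to -1 to 1, where 1 is 0.025 m, a list of three; "jaw": the opening, from 0 (shut) to 1 (fully open). A call has 1 to 10 rows; each row shifts and turns the commanded pose from where the row before left it, along the tool's axes as they then stand; what a row does not reach is not made up. A row lasts 1/10 s, in which the tool goes at most 50 mm and 8.59 degrees, less where a joint would pass 70% of its speed; a pose out of reach is approached as far as the arm can. A call with a number of a shift or a turn outside -1 to 1 is refused whole. A call with a gripper value outside its range is refused whole. The fingers move at their own pace and stop on an object; "squeeze" is the grip in N (left out, the last holds). Time passes only in rows, so rows that do not move let the fingers close. It gives the time, the measured TCP pose, the force, the opening and the grip force at its end, in the units of the state.
- manip.get_obs(): the state, without advancing time (a new reading comes with each control period).
- optics.camera(name): name is "scene" or "top" or "wrist"; returns a dict with "color" (420x560x3 uint8, red, green, blue), "mtx" (3x3 intrinsics, pixels), "k1" (the pictures are not rectified: a ray, as slopes to the right and down, at radius r is drawn at 1 + k1 r^2 times it, then the intrinsics apply), "R" (3x3) and "t" (3): a world point X has camera coordinates R X + t. Camera axes: x right, y down, z forward; pixel columns grow to the right and rows downward; lengths in m; the calibration is good to about 2 mm. A picture is of the moment at which its call begins. There is no depth.
- manip.hand_in(): hands the job in; it is judged then, once.
The state is a dict: "clock": time; "joint_pos": joint angles; "joint_velocities": joint speeds; "tau": joint torques, N m; "position": TCP position; "ee_rot": TCP orientation; "ft_force": force on the tool from outside, world axes, zero at the start; "torque": the same for the moment, N m; "grip_width": opening from 0.0 (shut) to 1.0 (fully open); "grasp_force": force on a finger pad.
Only numpy, scipy, OpenCV 4.12 (cv2) and the standard library are available. Lean on these libraries where they do the work, as an engineer would, in place of code of your own. Each camera call takes 0.05 s, during which the arm holds its last target. There are 200 camera calls.

## Working session

There is one attempt and no reset: what is moved stays moved. The work goes in short steps, Python scripts to look and compute and a tool call to move; the robot and the scene stay as the last step left them, time stands still between calls to the robot, and variables do not carry over. Pictures are saved under pics/ and viewed, at most 10 in all, crops included, and the job is handed in when it is done.

Besides the shell and the picture viewer there is one more tool, called after "Request:" as name(argument=value, ...), one argument or row to a line, values as JSON. jog_arm: Moves the arm, as the interface text tells. Scaled input: -1 to 1 covers 0.025 m each way for a shift and 4 degrees each way for a turn. Its arguments: {"type":"object","properties":{"dr":{"type":"array","items":{"type":"array","items":{"type":"number"}}},"translation":{"type":"array","items":{"type":"array","items":{"type":"number"}}},"jaw":{"type":"array","items":{"type":"number"}},"squeeze":{"type":"number"}},"required":["dr","translation","jaw"]}

```bash
mkdir -p pics; cat > h.py <<'E'
from workcell import manip, optics
import numpy as np, cv2
def shot(n,f):
    c=optics.camera(n); cv2.imwrite(f,c["color"][:,:,::-1]); np.savez(f[:-4]+'.npz',**c); return c
def ray(c,u,v):
    K=np.array(c["mtx"]);k=float(c["k1"]);d=np.array([(u-K[0,2])/K[0,0],(v-K[1,2])/K[1,1]]);s=d.copy()
    for _ in range(30): s=d/(1+k*(s@s))
    R=np.array(c["R"]);return -R.T@c["t"],R.T@np.array([s[0],s[1],1])
def at(c,u,v,z):
    o,d=ray(c,u,v);return o+d*(z-o[2])/d[2]
def proj(c,X):
    p=np.array(c["R"])@X+c["t"];s=p[:2]/p[2];s=s*(1+float(c["k1"])*(s@s));K=np.array(c["mtx"]);return K[:2,:2]@s+K[:2,2]
E
python3 - <<'E'
from h import *
for n in ("scene","top"): 
    c=shot(n,f"pics/{n}0.png"); print(n,-np.array(c["R"]).T@c["t"],c["k1"],np.array(c["mtx"]).tolist())
print(manip.get_obs())
E
```

```text
scene [1.05601896 0.33552242 0.92278865] -0.0911775384223655 [[514.3024690715415, 0.0, 278.86822766390515], [0.0, 514.3024690715415, 208.6927185356622], [0.0, 0.0, 1.0]]
top [ 0.58880823 -0.00444444  1.09587585] -0.15722223371418415 [[507.2851267787376, 0.0, 278.32247142185383], [0.0, 507.2851267787376, 213.65421533653134], [0.0, 0.0, 1.0]]
{'clock': 0.1, 'joint_pos': array([ 1.1464268 ,  0.33281368, -0.06470435,  1.46082581,  0.02163329,
        1.34993017, -0.08849987]), 'joint_velocities': array([-0.00082673, -0.0015039 ,  0.00114847, -0.00229595,  0.00150407,
        0.00194675, -0.0003107 ]), 'tau': array([ 1.67748032e-03, -6.26742625e+01,  4.94167954e-02, -3.92426062e+01,
        1.64207997e-02,  6.97304538e-03,  4.79600862e-05]), 'position': array([ 0.24426426, -0.57493075,  0.23060745]), 'ee_rot': array([ 9.79887214e-01,  1.99551093e-01, -1.71010018e-04, -6.17005477e-04]), 'ft_force': array([ 0.75448226,  0.36740061, -0.56311777]), 'torque': array([ 0.02331406, -0.01520718,  0.00437679]), 'grasp_force': 0.0, 'grip_width': 0.998711377635483}
```

View pics/top0.png

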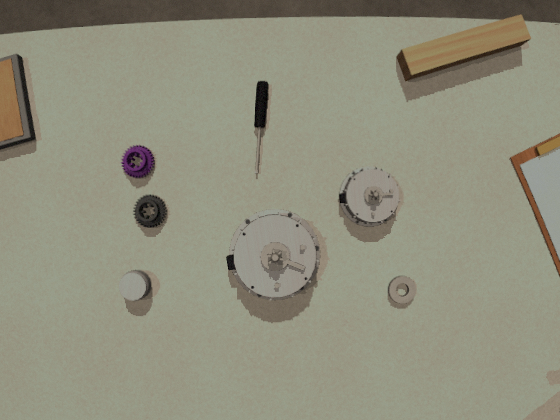

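View pics/scene0.png

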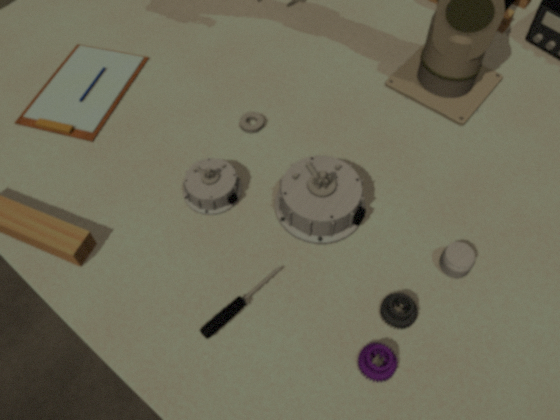

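The top view shows the dark gear at (150,211), the purple look-alike at (138,161), the large rotator at (275,257), the tin at (135,286) and the bearing at (402,290). I'll enlarge the gear and shaft next.

```bash
python3 - <<'E'
from h import *
c=dict(np.load('pics/top0.npz'))
for n,u,v,z in [("gear hub",150,211,.036),("geardisc",150,211,.014),("nose",275,256.5,.116),("tin",135,286,.045),("housing",274,255,.07),("arm tip",304,268,.075)]: print(n,at(c,u,v,z).round(4))
im=c["color"][:,:,::-1]
a=cv2.resize(im[190:234,128:172],(400,400),interpolation=cv2.INTER_CUBIC)
b=cv2.resize(im[232:282,250:300],(400,400),interpolation=cv2.INTER_CUBIC)
cv2.imwrite('pics/crop.png',cv2.convertScaleAbs(np.hstack([cv2.convertScaleAbs(a,alpha=2),b]),alpha=1.2))
E
```

```text
gear hub [0.6214 0.2472 0.036 ]
geardisc [0.622  0.2524 0.014 ]
nose [ 0.524  -0.0123  0.116 ]
tin [0.4652 0.2817 0.045 ]
housing [ 0.5241 -0.0107  0.07  ]
arm tip [ 0.4963 -0.0703  0.075 ]
```

View pics/crop.png

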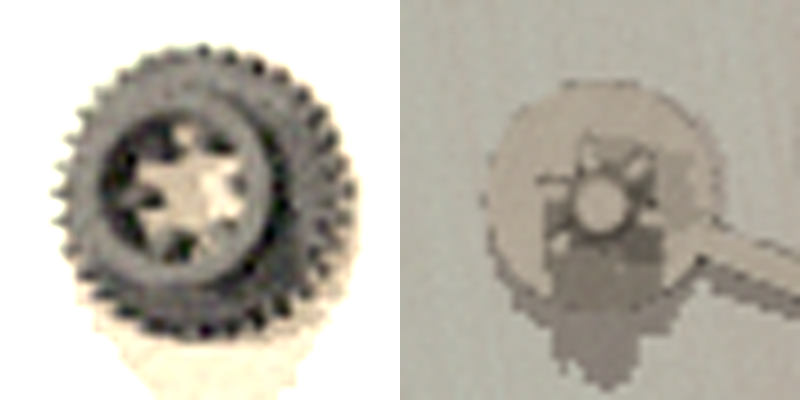

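Request:
jog_arm(
  dr=[
    [0,0,0],
    [0,0,0],
    [0,0,0],
    [0,0,0],
    [0,0,0],
    [0,0,0],
    [0,0,0],
    [0,0,0],
    [0,0,0],
    [0,0,0],
  ],
  translation=[
    [0.99,-0.9,0],
    [0.99,-0.9,0],
    [0.99,-0.9,0],
    [0.99,-0.9,0],
    [0.99,-0.9,0],
    [0.99,-0.9,0],
    [0.99,-0.9,0],
    [0.99,-0.9,0],
    [0.99,-0.9,0],
    [0.99,-0.9,0],
  ],
  jaw=[1,1,1,1,1,1,1,1,1,1],
)

```text
clock: 1.1
position: [0.3844, -0.27, 0.2311]
ee_rot: [0.98, 0.2, -0.0, -0.0]
ft_force: [0.2, 0.3, -0.0]
grip_width: 1.0
grasp_force: 0.0
```

Request:
jog_arm(
  dr=[
    [0,0,0],
    [0,0,0],
    [0,0,0],
    [0,0,0],
    [0,0,0],
    [0,0,0],
    [0,0,0],
    [0,0,0],
    [0,0,0],
    [0,0,0],
  ],
  translation=[
    [0.99,-0.9,0],
    [0.99,-0.9,0],
    [0.99,-0.9,0],
    [0.99,-0.9,0],
    [0.99,-0.9,0],
    [0.99,-0.9,0],
    [0.99,-0.9,0],
    [0.99,-0.9,0],
    [0.99,-0.9,0],
    [0.99,-0.9,0],
  ],
  jaw=[1,1,1,1,1,1,1,1,1,1],
)

```text
clock: 2.1
position: [0.5243, 0.0337, 0.2311]
ee_rot: [0.98, 0.199, -0.0, 0.0]
ft_force: [0.8, -0.5, -0.5]
grip_width: 1.0
grasp_force: 0.0
```

```bash
python3 - <<'E'
from h import *
c=shot("wrist","pics/w1.png"); o=manip.get_obs()
print(-np.array(c["R"]).T@c["t"],c["R"],c["k1"],c["mtx"][0][0],proj(c,np.array([.524,-.0123,.116])),o["joint_pos"].round(2))
E
```

```text
[0.58441898 0.05820887 0.3734096 ] [[ 3.90259012e-01 -9.20704975e-01 -5.01887885e-04]
 [-8.88927273e-01 -3.76931271e-01  2.60252034e-01]
 [-2.39804520e-01 -1.01119560e-01 -9.65540588e-01]] -0.06172257756982415 306.0084375350036 [329.72312081 229.2078274 ] [ 0.43  0.17 -0.65  1.69  0.1   1.31 -1.4 ]
```

View pics/w1.png

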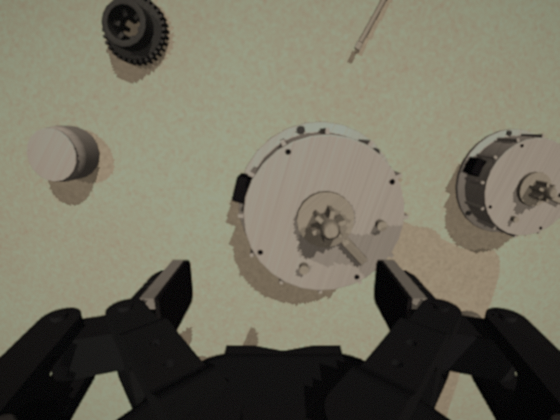

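The wrist view from 0.37 m shows the shaft nose at about (333,230), where the projection put it. The arm points lower right, with posts at (381,227) and (304,269).

Request:
jog_arm(
  dr=[
    [0,0,0],
    [0,0,0],
    [0,0,0],
    [0,0,0],
    [0,0,0],
    [0,0,0],
    [0,0,0],
    [0,0,-1],
    [0,0,-1],
    [0,0,-1],
  ],
  translation=[
    [0.98,-0.9,0],
    [0.98,-0.9,0],
    [0.98,-0.9,0],
    [0.98,-0.9,0],
    [0.98,-0.9,0],
    [0.98,-0.9,0],
    [0.98,-0.9,0],
    [0,0,0],
    [0,0,0],
    [0,0,0],
  ],
  jaw=[1,1,1,1,1,1,1,1,1,1],
)

```text
clock: 3.15
position: [0.6201, 0.2448, 0.2305]
ee_rot: [0.953, 0.303, -0.001, -0.0]
ft_force: [-0.4, -0.6, 0.2]
grip_width: 1.002
grasp_force: 0.0
```

Request:
jog_arm(
  dr=[
    [0,0,-1],
    [0,0,-1],
    [0,0,-1],
    [0,0,-1],
    [0,0,-1],
    [0,0,-1],
    [0,0,-1],
    [0,0,-1],
    [0,0,-1],
    [0,0,-1],
  ],
  translation=[
    [0,0,0],
    [0,0,0],
    [0,0,0],
    [0,0,0],
    [0,0,0],
    [0,0,0],
    [0,0,0],
    [0,0,0],
    [0,0,0],
    [0,0,0],
  ],
  jaw=[1,1,1,1,1,1,1,1,1,1],
)

```text
clock: 4.15
position: [0.6201, 0.2443, 0.2308]
ee_rot: [0.792, 0.61, -0.0, -0.0]
ft_force: [0.4, 0.0, -0.2]
grip_width: 1.002
grasp_force: 0.0
```

Request:
jog_arm(
  dr=[
    [0,0,-1],
    [0,0,-1],
    [0,0,-1],
    [0,0,-1],
    [0,0,-1],
    [0,0,-1],
    [0,0,-1],
    [0,0,-1],
    [0,0,-1],
    [0,0,-1],
  ],
  translation=[
    [0,0,0],
    [0,0,0],
    [0,0,0],
    [0,0,0],
    [0,0,0],
    [0,0,0],
    [0,0,0],
    [0,0,0],
    [0,0,0],
    [0,0,0],
  ],
  jaw=[1,1,1,1,1,1,1,1,1,1],
)

```text
clock: 5.15
position: [0.6202, 0.2442, 0.2308]
ee_rot: [0.536, 0.844, -0.0, -0.0]
ft_force: [-0.8, 0.2, 0.0]
grip_width: 1.001
grasp_force: 0.0
```

Request:
jog_arm(
  dr=[
    [0,0,-1],
    [0,0,-1],
    [0,0,-1],
    [0,0,-1],
    [0,0,-1],
    [0,0,-1],
    [0,0,-1],
    [0,0,-1],
    [0,0,-1],
    [0,0,0],
  ],
  translation=[
    [0,0,0],
    [0,0,0],
    [0,0,0],
    [0,0,0],
    [0,0,0],
    [0,0,0],
    [0,0,0],
    [0,0,0],
    [0,0,0],
    [0,0,0],
  ],
  jaw=[1,1,1,1,1,1,1,1,1,1],
)

```text
clock: 6.15
position: [0.6202, 0.2443, 0.2307]
ee_rot: [0.25, 0.968, -0.0, -0.0]
ft_force: [0.6, 0.1, 0.0]
grip_width: 1.003
grasp_force: 0.0
```

```bash
python3 - <<'E'
from h import *
c=shot("wrist","pics/w2.png"); o=manip.get_obs()
p=proj(c,np.array([.6214,.2472,.036]));print(-np.array(c["R"]).T@c["t"],p,o["joint_pos"].round(2))
def crop(im,u,v,h): u,v=int(u),int(v); return cv2.resize(im[v-h:v+h,u-h:u+h,::-1],(400,400),interpolation=cv2.INTER_CUBIC)
w=np.load('pics/w1.npz')["color"]
cv2.imwrite('pics/crop2.png',np.hstack([cv2.convertScaleAbs(crop(c["color"],*p,40),alpha=2.5),cv2.convertScaleAbs(crop(w,330,226,35),alpha=1.2)]));print(p.astype(int)-40)
E
```

```text
[0.56295305 0.27488549 0.37312481] [286.75636874 192.30646069] [ 0.24  0.65 -1.08  1.3   0.57  1.51  0.28]
[246 152]
```

View pics/crop2.png

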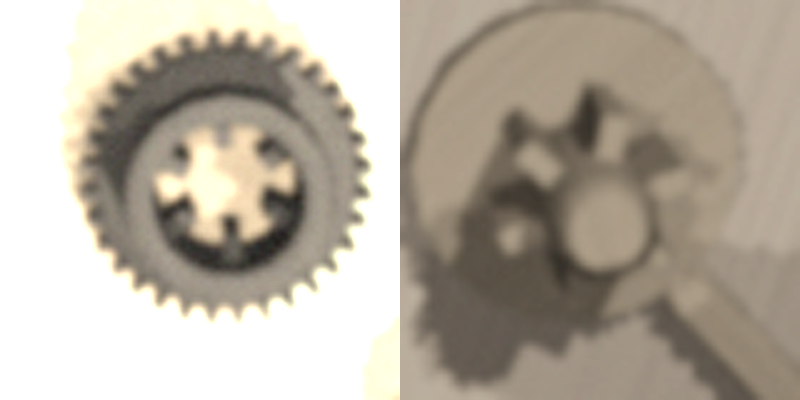

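```bash
cat > fit.py <<'E'
from h import *
g=dict(np.load('pics/w2.npz')); w=dict(np.load('pics/w1.npz'))
G=at(g,246+45.9,152+39.4,.036); N=at(w,295+203/5.71,191+225/5.71,.116); print("gear",G,"nose",N)
def prof(c,C,z,r):
    im=cv2.cvtColor(c["color"],cv2.COLOR_RGB2GRAY).astype(np.float32); a=np.radians(np.arange(0,360,1)); out=0
    for q in r:
        p=np.array([proj(c,np.array([C[0]+q*np.cos(t),C[1]+q*np.sin(t),z])) for t in a],np.float32)
        out=out+cv2.remap(im,p[:,:1],p[:,1:],cv2.INTER_CUBIC).ravel()
    return out/len(r)
P=prof(g,G,.024,[.0115,.0125,.0135]); Q=prof(w,N,.104,[.0115,.0125,.0135,.0145])
for n,x in (("gear",P),("ribs",Q)):
    print(n,"phase6 deg",(-np.degrees(np.angle(sum(x*np.exp(-6j*np.radians(np.arange(360))))) )/-6) % 60, x[::6].astype(int).tolist())
for u,v in [(540,163),(515,237),(620,130),(670,185)]:
    p=at(w,295+(u-400)/5.71,191+v/5.71,.104)-N; print(np.hypot(p[0],p[1]).round(4),np.degrees(np.arctan2(p[1],p[0]))%60)
E
python3 fit.py
```

```text
gear [0.62328021 0.25273046 0.036     ] nose [ 0.52328013 -0.01345349  0.116     ]
gear phase6 deg 53.49504396531573 [57, 60, 61, 57, 49, 41, 35, 29, 20, 29, 57, 79, 87, 87, 79, 61, 51, 46, 36, 31, 52, 76, 88, 89, 84, 73, 63, 62, 74, 88, 94, 97, 94, 74, 52, 55, 63, 70, 88, 107, 107, 90, 55, 26, 32, 48, 51, 55, 68, 74, 73, 71, 67, 59, 46, 39, 39, 44, 53, 57]
ribs phase6 deg 49.664489074746164 [114, 128, 129, 115, 67, 43, 51, 71, 83, 79, 84, 106, 127, 129, 113, 83, 63, 52, 51, 60, 77, 96, 115, 110, 96, 75, 67, 65, 62, 55, 48, 55, 64, 65, 66, 69, 74, 86, 96, 100, 98, 98, 104, 100, 93, 104, 112, 113, 113, 114, 123, 130, 129, 108, 86, 82, 83, 82, 84, 97]
0.0108 15.741667817001812
0.0137 18.879983689511022
0.0127 4.43815340695148
0.0128 5.761323492707774
```

```bash
cat >> fit.py <<'E'
S=10
def ov(c,C,shapes,u,v,h,al):
    im=cv2.resize(c["color"][v-h:v+h,u-h:u+h,::-1],(600,600),interpolation=cv2.INTER_CUBIC) if 0 else cv2.resize(c["color"][v-h:v+h,u-h:u+h,::-1],(400,400),interpolation=cv2.INTER_CUBIC)
    im=cv2.convertScaleAbs(im,alpha=al)
    for z,pts,col in shapes:
        p=np.array([(proj(c,np.array([C[0]+x,C[1]+y,z]))-[u-h,v-h]+.5)*200/h for x,y in pts]); cv2.polylines(im,[p.astype(np.int32)],True,col,1)
    return im
circ=lambda r:[(r*np.cos(t),r*np.sin(t)) for t in np.linspace(0,6.283,60)]
def rect(a,r0,r1,w):
    a=np.radians(a);R=np.array([[np.cos(a),-np.sin(a)],[np.sin(a),np.cos(a)]])
    return [R@p for p in np.array([[r0,-w/2],[r1,-w/2],[r1,w/2],[r0,w/2]])]
def show(ga,ra,f,G=G,N=N):
    A=ov(g,G,[(.036,circ(.024),(0,0,255)),(.036,circ(.017),(0,0,255))]+[(.024,rect(ga+60*i,.010,.017,.0045),(0,255,0)) for i in range(6)],291,190,26,2.5)
    B=ov(w,N,[(.116,circ(.007),(0,0,255)),(.08,circ(.029),(0,0,255))]+[(.104,rect(ra+60*i,.009,.016,.004),(0,255,0)) for i in range(6)],330,226,30,1.3)
    cv2.imwrite(f,np.hstack([A,B]))
E
python3 - <<'E'
from fit import *
show(26,16,'pics/ov1.png')
E
```

```text
gear [0.62328021 0.25273046 0.036     ] nose [ 0.52328013 -0.01345349  0.116     ]
gear phase6 deg 53.49504396531573 [57, 60, 61, 57, 49, 41, 35, 29, 20, 29, 57, 79, 87, 87, 79, 61, 51, 46, 36, 31, 52, 76, 88, 89, 84, 73, 63, 62, 74, 88, 94, 97, 94, 74, 52, 55, 63, 70, 88, 107, 107, 90, 55, 26, 32, 48, 51, 55, 68, 74, 73, 71, 67, 59, 46, 39, 39, 44, 53, 57]
ribs phase6 deg 49.664489074746164 [114, 128, 129, 115, 67, 43, 51, 71, 83, 79, 84, 106, 127, 129, 113, 83, 63, 52, 51, 60, 77, 96, 115, 110, 96, 75, 67, 65, 62, 55, 48, 55, 64, 65, 66, 69, 74, 86, 96, 100, 98, 98, 104, 100, 93, 104, 112, 113, 113, 114, 123, 130, 129, 108, 86, 82, 83, 82, 84, 97]
0.0108 15.741667817001812
0.0137 18.879983689511022
0.0127 4.43815340695148
0.0128 5.761323492707774
```

View pics/ov1.png

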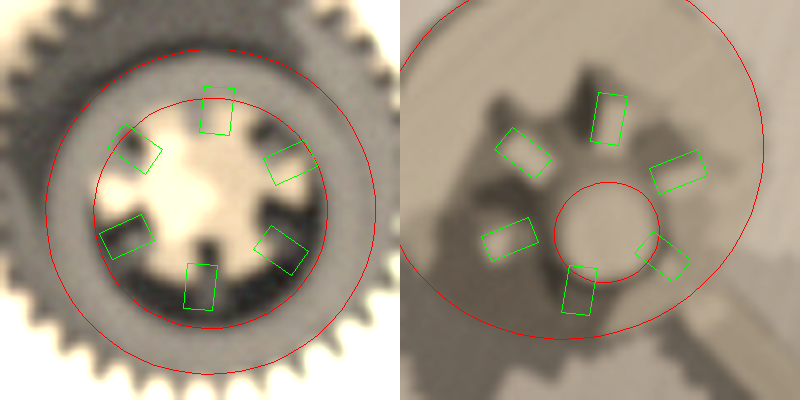

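```bash
python3 - <<'E' | tail -8
from fit import *
im=cv2.cvtColor(g["color"],cv2.COLOR_RGB2GRAY).astype(float)
uv=[(u,v) for v in range(170,212) for u in range(268,316)]
L=np.array([[at(g,u,v,z)[:2] for z in (0,.012,.024,.036)] for u,v in uv]); I=np.array([im[v,u] for u,v in uv])
lx,ly=[],[]
def mask(C,a):
    m=np.ones(len(uv),bool)
    for k in range(4):
        d=L[:,k]-C; r=np.hypot(*d.T); m&=r<.017
        if k<3:
            t=np.arctan2(d[:,1],d[:,0])-np.radians(a); t=(t+np.pi/6)%(np.pi/3)-np.pi/6
            m&=~((r*np.cos(t)>.010)&(abs(r*np.sin(t))<.00225))
    return m
d=L[:,3]-G[:2]; sel=np.hypot(*d.T)<.0175
res=[]
for dx in np.arange(-2,2.1,1):
  for dy in np.arange(-2,2.1,1):
    for a in range(0,60,2):
      m=mask(G[:2]+np.array([dx,dy])/1000,a); res.append((np.corrcoef(m[sel],I[sel])[0,1],dx,dy,a))
res.sort(); print(*res[-5:],sep='\n')
for a in (24,28,32,36): print(a,max(r[0] for r in res if r[3]==a))
E
```

```text
(np.float64(0.8336548031552348), np.float64(-1.0), np.float64(-1.0), 36)
(np.float64(0.8352268684836677), np.float64(-1.0), np.float64(-1.0), 38)
(np.float64(0.8436600691587682), np.float64(0.0), np.float64(-1.0), 36)
(np.float64(0.8441579101646717), np.float64(0.0), np.float64(-1.0), 38)
24 0.6736321569975624
28 0.7601648292100668
32 0.8121702289409946
36 0.8436600691587682
```

Request:
jog_arm(
  dr=[
    [0,0,0],
    [0,0,0],
    [0,0,0],
    [0,0,0],
    [0,0,0],
    [0,0,0],
    [0,0,0],
    [0,0,0],
    [0,0,0],
    [0,0,0],
  ],
  translation=[
    [0.04,0.32,0],
    [0,0,1],
    [0,0,1],
    [0,0,1],
    [0,0,1],
    [0,0,1],
    [0,0,1],
    [0,0,1],
    [0,0,1],
    [0,0,0.6],
  ],
  jaw=[1,1,1,1,1,1,1,1,1,1],
)

```text
clock: 7.2
position: [0.6226, 0.252, 0.0141]
ee_rot: [0.251, 0.968, -0.001, -0.001]
ft_force: [-0.1, 0.0, -0.0]
grip_width: 0.998
grasp_force: 0.0
```

Request:
jog_arm(
  dr=[
    [0,0,0],
    [0,0,0],
    [0,0,0],
    [0,0,0],
    [0,0,0],
    [0,0,0],
    [0,0,0],
    [0,0,0],
  ],
  translation=[
    [0,0,0],
    [0,0,0],
    [0,0,0],
    [0,0,0],
    [0,0,0],
    [0,0,0],
    [0,0,0],
    [0,0,0],
  ],
  jaw=[0.3,0.3,0.3,0.3,0.3,0.3,0.3,0.3],
  squeeze=60,
)

```text
clock: 8.0
position: [0.6243, 0.2529, 0.0184]
ee_rot: [0.25, 0.968, 0.001, 0.001]
ft_force: [-0.4, 0.9, 6.5]
grip_width: 0.534
grasp_force: 62.4
```

Request:
jog_arm(
  dr=[
    [0,0,0],
    [0,0,0],
    [0,0,0],
    [0,0,0],
    [0,0,0],
    [0,0,0],
    [0,0,0],
    [0,0,0],
    [0,0,0],
    [0,0,0],
  ],
  translation=[
    [0,0,-0.2],
    [0,0,-0.4],
    [0,0,-0.8],
    [0,0,-1],
    [0,0,-1],
    [0,0,-1],
    [0,0,-1],
    [0,0,-1],
    [0,0,-1],
    [0,0,0],
  ],
  jaw=[0.3,0.3,0.3,0.3,0.3,0.3,0.3,0.3,0.3,0.3],
)

```text
clock: 9.0
position: [0.6241, 0.2534, 0.2067]
ee_rot: [0.25, 0.968, 0.002, 0.002]
ft_force: [0.7, 0.6, -2.2]
grip_width: 0.529
grasp_force: 62.0
```

```bash
python3 - <<'E'
from h import *
c=shot("wrist","pics/w3.png"); s=shot("scene","pics/s3.png"); o=manip.get_obs()
print(o["position"],o["ee_rot"],o["ft_force"],o["joint_pos"].round(2))
p=o["position"]; u,v=proj(s,p).astype(int); print(u,v)
a=cv2.convertScaleAbs(cv2.resize(s["color"][v-60:v+60,u-60:u+60,::-1],(400,400),interpolation=cv2.INTER_CUBIC),alpha=1.8)
b=cv2.convertScaleAbs(cv2.resize(c["color"][180:420,160:400,::-1],(400,400)),alpha=2)
cv2.imwrite('pics/c3.png',np.hstack([a,b]))
E
```

```text
[0.62324961 0.2521544  0.20223146] [2.50123601e-01 9.68213714e-01 2.02869446e-04 5.89751032e-04] [ 0.21871631  0.38681184 -3.96434686] [ 0.22  0.68 -1.07  1.32  0.59  1.47  0.26]
419 261
```

View pics/c3.png

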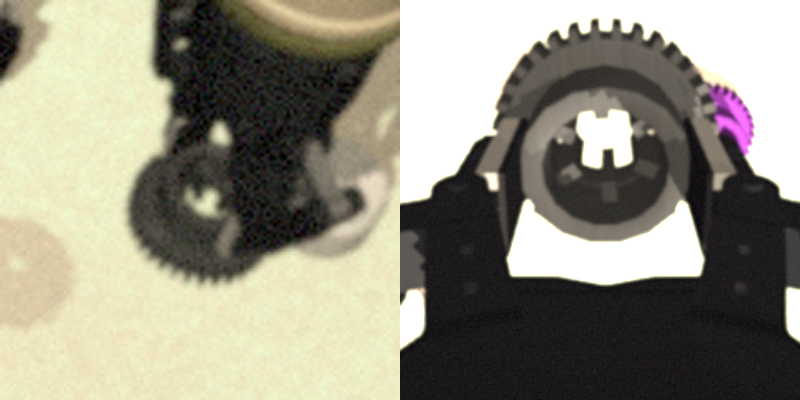

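```bash
cat > fit2.py <<'E'
from h import *
def run(npz,tcp,hd,h):
    g=dict(np.load(npz)); zt=tcp[2]+h   # hub top
    G=at(g,283,279,zt); im=cv2.cvtColor(g["color"],cv2.COLOR_RGB2GRAY).astype(float)
    th=np.radians(hd);ex=np.array([np.cos(th),np.sin(th)]);ey=np.array([np.sin(th),-np.cos(th)])
    d=G[:2]-tcp[:2];print("hub from pixel, tool xy mm",d@ex*1e3,d@ey*1e3)
    uv=[(u,v) for v in range(232,330) for u in range(230,340)]
    zs=zt+np.array([-.036,-.024,-.012,0])
    L=np.array([[at(g,u,v,z)[:2] for z in zs] for u,v in uv]); I=np.minimum(np.array([im[v,u] for u,v in uv]),70)
    sel=np.hypot(*(L[:,3]-G[:2]).T)<.0175; L,I=L[sel],I[sel]
    def mask(C,a):
        m=np.ones(len(L),bool)
        for k in range(4):
            d=L[:,k]-C; r=np.hypot(*d.T); m&=r<.017
            if k<3:
                t=np.arctan2(d[:,1],d[:,0])-np.radians(a); t=(t+np.pi/6)%(np.pi/3)-np.pi/6
                m&=~((r*np.cos(t)>.010)&(abs(r*np.sin(t))<.00225))
        return m
    res=[(np.corrcoef(mask(G[:2]+ex*x/1e3+ey*y/1e3,a),I)[0,1],d@ex*1e3+x,d@ey*1e3+y,a) for x in np.arange(-4,4.1,1) for y in np.arange(-2,2.1,1) for a in range(0,60,2)]
    res.sort()
    for r in res[-5:]: print(np.round(r,2))
E
python3 - <<'E'
from fit2 import *
run('pics/w3.npz',np.array([.6235,.2525,.2035]),151,.0176)
E
```

```text
hub from pixel, tool xy mm -0.11807371634905671 0.014262666111534069
[6.8e-01 8.8e-01 1.0e-02 3.4e+01]
[6.8e-01 8.8e-01 1.0e-02 3.6e+01]
[6.8e-01 8.8e-01 1.0e-02 3.8e+01]
[ 6.8e-01 -1.2e-01  1.0e-02  3.6e+01]
[ 6.8e-01 -1.2e-01  1.0e-02  3.4e+01]
```

Request:
jog_arm(
  dr=[
    [0,0,0],
    [0,0,0],
    [0,0,0],
    [0,0,0],
    [0,0,0],
    [0,0,0],
    [0,0,0],
    [0,0,0],
    [0,0,0],
    [0,0,0],
  ],
  translation=[
    [-0.138,-0.935,0],
    [-0.138,-0.935,0],
    [-0.138,-0.935,0],
    [-0.138,-0.935,0],
    [-0.138,-0.935,0],
    [-0.138,-0.935,0],
    [-0.138,-0.935,0],
    [-0.138,-0.935,0],
    [-0.138,-0.935,0],
    [-0.138,-0.935,0],
  ],
  jaw=[0.3,0.3,0.3,0.3,0.3,0.3,0.3,0.3,0.3,0.3],
)

```text
clock: 10.1
position: [0.539, 0.0297, 0.2002]
ee_rot: [0.25, 0.968, -0.0, -0.001]
ft_force: [-0.1, 0.2, -3.1]
grip_width: 0.535
grasp_force: 62.2
```

Request:
jog_arm(
  dr=[
    [0,0,0],
    [0,0,0],
    [0,0,1],
    [0,0,1],
    [0,0,1],
    [0,0,1],
    [0,0,1],
    [0,0,0],
    [0,0,0],
    [0,0,0],
  ],
  translation=[
    [-0.138,-0.935,0],
    [-0.138,-0.935,0],
    [0,0,0],
    [0,0,0.2],
    [0,0,0.5],
    [0,0,0.7],
    [0,0,0.5],
    [0,0,0.2],
    [0,0,0],
    [0,0,0],
  ],
  jaw=[0.3,0.3,0.3,0.3,0.3,0.3,0.3,0.3,0.3,0.3],
)

```text
clock: 11.1
position: [0.5237, -0.0133, 0.1491]
ee_rot: [0.414, 0.91, 0.0, 0.0]
ft_force: [0.4, 0.1, -2.8]
grip_width: 0.528
grasp_force: 62.3
```

```bash
python3 - <<'E'
from h import *
c=shot("wrist","pics/w4.png"); o=manip.get_obs(); p=o["position"]; q=o["ee_rot"]
print(p,q,np.degrees(2*np.arctan2(q[1],q[0])),o["ft_force"],o["torque"],o["joint_pos"].round(2))
b=cv2.resize(c["color"][220:330,220:345,::-1],(750,660),interpolation=cv2.INTER_CUBIC)
b=cv2.convertScaleAbs(b,alpha=1.6)
off=np.array([220,220])
def dr(C,z,r,col):
    pts=np.array([(proj(c,np.array([C[0]+r*np.cos(t),C[1]+r*np.sin(t),z]))-off+.5)*6 for t in np.linspace(0,6.28,40)]); cv2.polylines(b,[pts.astype(np.int32)],True,col,1)
dr((.5237,-.0129),.116,.007,(0,0,255)); dr((.5237,-.0129),.112,.009,(0,0,255))
dr(p,p[2]+.0176,.017,(0,255,0)); dr(p,p[2]+.0176,.024,(0,255,0)); dr(p,p[2]+.0056,.010,(255,0,0))
cv2.imwrite('pics/c4.png',b[:600])
E
```

```text
[ 0.52384513 -0.01336069  0.149294  ] [4.13937165e-01 9.10305406e-01 1.21330480e-04 2.74436760e-04] 131.09519257281576 [ 0.46526174  0.25661176 -2.60019066] [ 0.00466764  0.02309102 -0.02133344] [ 0.91  0.39 -1.15  1.79  0.38  1.21  0.37]
```

View pics/c4.png

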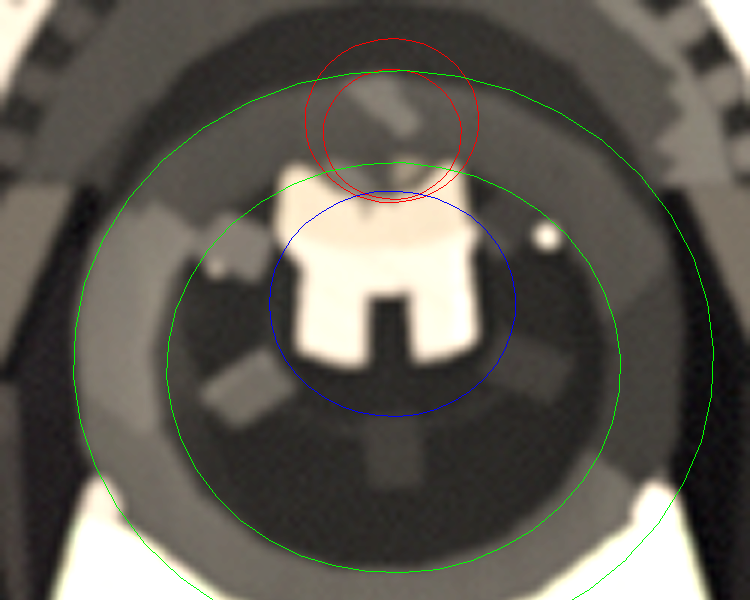

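Request:
jog_arm(
  dr=[
    [0,0,0],
    [0,0,0],
    [0,0,0],
    [0,0,0],
    [0,0,0],
  ],
  translation=[
    [0,0,0.3],
    [0,0,0.3],
    [0,0,0.12],
    [0,0,0.12],
    [0,0,0],
  ],
  jaw=[0.3,0.3,0.3,0.3,0.3],
)

```text
clock: 11.65
position: [0.5234, -0.0134, 0.1274]
ee_rot: [0.414, 0.91, -0.0, -0.0]
ft_force: [-0.2, -0.5, -2.1]
grip_width: 0.53
grasp_force: 62.4
```

Request:
jog_arm(
  dr=[
    [0,0,0],
    [0,0,0],
    [0,0,0],
    [0,0,0],
  ],
  translation=[
    [0,0,0.1],
    [0,0,0.1],
    [0,0,0.08],
    [0,0,0],
  ],
  jaw=[0.3,0.3,0.3,0.3],
)

```text
clock: 12.05
position: [0.524, -0.0135, 0.122]
ee_rot: [0.415, 0.91, -0.0, 0.0]
ft_force: [-5.5, -1.3, 13.7]
grip_width: 0.53
grasp_force: 64.0
```

Request:
jog_arm(
  dr=[
    [0,0,0.5],
    [0,0,0.5],
    [0,0,0],
  ],
  translation=[
    [0,0,0],
    [0,0,0],
    [0,0,0],
  ],
  jaw=[0.3,0.3,0.3],
)

```text
clock: 12.35
position: [0.5243, -0.0134, 0.1221]
ee_rot: [0.447, 0.895, -0.0, 0.001]
ft_force: [-3.7, -1.6, 11.1]
grip_width: 0.534
grasp_force: 63.7
```

Request:
jog_arm(
  dr=[
    [0,0,0.5],
    [0,0,0.5],
    [0,0,0],
  ],
  translation=[
    [0,0,0],
    [0,0,0],
    [0,0,0],
  ],
  jaw=[0.3,0.3,0.3],
)

```text
clock: 12.65
position: [0.5244, -0.0136, 0.1221]
ee_rot: [0.478, 0.879, -0.0, 0.001]
ft_force: [-3.2, -1.8, 10.0]
grip_width: 0.532
grasp_force: 63.7
```

```bash
python3 -c "
from h import *
o=manip.get_obs();print(o['torque'],o['position'],o['ft_force'])"
```

```text
[-0.24063997  0.78476593  0.0040047 ] [ 0.52437243 -0.01360873  0.12205195] [-3.22277396 -1.84631945  9.99997928]
```

Request:
jog_arm(
  dr=[
    [0,0,-0.5],
    [0,0,-0.5],
    [0,0,0],
  ],
  translation=[
    [0.01,-0.04,0],
    [0,0,0],
    [0,0,0],
  ],
  jaw=[0.3,0.3,0.3],
)

```text
clock: 12.95
position: [0.524, -0.0135, 0.1221]
ee_rot: [0.446, 0.895, 0.001, 0.001]
ft_force: [0.8, -0.4, 6.6]
grip_width: 0.533
grasp_force: 63.3
```

Request:
jog_arm(
  dr=[
    [0,0,-0.5],
    [0,0,-0.5],
    [0,0,0],
  ],
  translation=[
    [0,0,0],
    [0,0,0],
    [0,0,0],
  ],
  jaw=[0.3,0.3,0.3],
)

```text
clock: 13.25
position: [0.524, -0.0135, 0.1221]
ee_rot: [0.414, 0.91, 0.001, 0.001]
ft_force: [0.4, 0.1, 6.3]
grip_width: 0.534
grasp_force: 63.4
```

Request:
jog_arm(
  dr=[
    [0,0,-0.5],
    [0,0,-0.5],
    [0,0,0],
  ],
  translation=[
    [0,0,0],
    [0,0,0],
    [0,0,0],
  ],
  jaw=[0.3,0.3,0.3],
)

```text
clock: 13.55
position: [0.524, -0.0135, 0.1221]
ee_rot: [0.382, 0.924, 0.001, 0.001]
ft_force: [1.2, 0.3, 6.9]
grip_width: 0.533
grasp_force: 63.3
```

Request:
jog_arm(
  dr=[
    [0,0,-0.5],
    [0,0,-0.5],
    [0,0,0],
  ],
  translation=[
    [0,0,0],
    [0,0,0],
    [0,0,0],
  ],
  jaw=[0.3,0.3,0.3],
)

```text
clock: 13.85
position: [0.5241, -0.0134, 0.1221]
ee_rot: [0.349, 0.937, 0.001, 0.001]
ft_force: [-0.0, -0.2, 6.5]
grip_width: 0.532
grasp_force: 63.3
```

Request:
jog_arm(
  dr=[
    [0,0,-0.5],
    [0,0,-0.5],
    [0,0,0],
  ],
  translation=[
    [0,0,0.03],
    [0,0,0],
    [0,0,0],
  ],
  jaw=[0.3,0.3,0.3],
)

```text
clock: 14.15
position: [0.5244, -0.0134, 0.1218]
ee_rot: [0.317, 0.949, 0.001, 0.002]
ft_force: [-0.3, -1.1, 10.8]
grip_width: 0.533
grasp_force: 63.7
```

Request:
jog_arm(
  dr=[
    [0,0,-0.5],
    [0,0,-0.5],
    [0,0,0],
  ],
  translation=[
    [0,0,0],
    [0,0,0],
    [0,0,0],
  ],
  jaw=[0.3,0.3,0.3],
)

```text
clock: 14.45
position: [0.5244, -0.0133, 0.1216]
ee_rot: [0.283, 0.959, 0.001, 0.002]
ft_force: [2.1, -0.0, 8.2]
grip_width: 0.536
grasp_force: 63.4
```

Request:
jog_arm(
  dr=[
    [0,0,-0.5],
    [0,0,-0.5],
    [0,0,0],
  ],
  translation=[
    [0,0,0],
    [0,0,0],
    [0,0,0],
  ],
  jaw=[0.3,0.3,0.3],
)

```text
clock: 14.75
position: [0.5237, -0.0134, 0.1208]
ee_rot: [0.25, 0.968, 0.001, 0.001]
ft_force: [-0.2, 0.4, -2.8]
grip_width: 0.533
grasp_force: 62.4
```

```bash
python3 - <<'E'
from h import *
t=shot("top","pics/t5.png"); s=shot("wrist","pics/w5.png"); o=manip.get_obs(); print(o["torque"],o["position"],o["joint_pos"].round(2))
s2=shot("scene","pics/s5.png"); u,v=proj(s2,np.array([.524,-.0135,.1])).astype(int)
a=cv2.resize(s["color"][170:390,170:390,::-1],(400,400),interpolation=cv2.INTER_CUBIC); a=cv2.convertScaleAbs(a,alpha=1.8)
b=cv2.convertScaleAbs(cv2.resize(s2["color"][v-50:v+50,u-50:u+50,::-1],(400,400),interpolation=cv2.INTER_CUBIC),alpha=1.5)
cv2.imwrite('pics/c5.png',np.hstack([a,b]))
E
```

```text
[ 0.38403615 -0.44938167 -0.01312494] [ 0.5227257  -0.0135653   0.12005441] [ 0.93  0.46 -1.19  1.82  0.46  1.18  0.65]
```

View pics/c5.png

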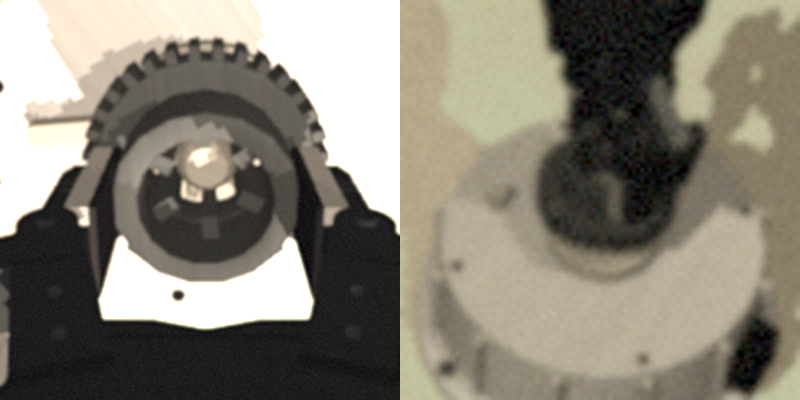

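The wrist view shows the nose inside the bore, with rib tops visible in the gaps between the gear teeth. The force has dropped away, so it has started to engage. I'll press down next.

Request:
jog_arm(
  dr=[
    [0,0,0],
    [0,0,0],
    [0,0,0],
  ],
  translation=[
    [0,0,0.1],
    [0,0,0.1],
    [0,0,0],
  ],
  jaw=[0.3,0.3,0.3],
)

```text
clock: 15.2
position: [0.5227, -0.0135, 0.1147]
ee_rot: [0.25, 0.968, 0.0, 0.0]
ft_force: [4.1, 2.7, -5.3]
grip_width: 0.532
grasp_force: 62.4
```

Request:
jog_arm(
  dr=[
    [0,0,0],
    [0,0,0],
    [0,0,0],
    [0,0,0],
    [0,0,0],
    [0,0,0],
  ],
  translation=[
    [0,0,0.15],
    [0,0,0.15],
    [0,0,0.15],
    [0,0,0.15],
    [0,0,0.1],
    [0,0,0],
  ],
  jaw=[0.3,0.3,0.3,0.3,0.3,0.3],
)

```text
clock: 15.8
position: [0.5231, -0.0135, 0.0982]
ee_rot: [0.25, 0.968, -0.0, 0.0]
ft_force: [-1.2, 2.4, 11.7]
grip_width: 0.53
grasp_force: 63.8
```

Request:
jog_arm(
  dr=[
    [0,0,0.5],
    [0,0,1],
    [0,0,1],
    [0,0,1],
    [0,0,1],
    [0,0,1],
    [0,0,1],
    [0,0,1],
    [0,0,1],
    [0,0,1],
  ],
  translation=[
    [0,0,-0.02],
    [0,0,0],
    [0,0,0],
    [0,0,0],
    [0,0,0],
    [0,0,0],
    [0,0,0],
    [0,0,0],
    [0,0,0],
    [0,0,0],
  ],
  jaw=[0.3,0.3,0.3,0.3,0.3,0.3,0.3,0.3,0.3,0.3],
)

```text
clock: 16.8
position: [0.5229, -0.0134, 0.0983]
ee_rot: [0.553, 0.833, 0.0, 0.0]
ft_force: [1.8, 4.4, 4.0]
grip_width: 0.532
grasp_force: 63.6
```

```bash
python3 -c "
from h import *
o=manip.get_obs();q=o['ee_rot'];print(o['torque'],np.degrees(2*np.arctan2(q[1],q[0])))"
```

```text
[ 0.8216497  -0.5498286   0.38146316] 112.90302394712073
```

Request:
jog_arm(
  dr=[
    [0,0,1],
    [0,0,1],
    [0,0,1],
    [0,0,0],
  ],
  translation=[
    [0,0,0],
    [0,0,0],
    [0,0,0],
    [0,0,0],
  ],
  jaw=[0.3,0.3,0.3,0.3],
)

```text
clock: 17.2
position: [0.5229, -0.0135, 0.0983]
ee_rot: [0.636, 0.772, 0.0, 0.0]
ft_force: [2.0, 3.9, 4.3]
grip_width: 0.535
grasp_force: 63.3
```

```bash
python3 -c "
from h import *
o=manip.get_obs();q=o['ee_rot'];print(o['torque'],np.degrees(2*np.arctan2(q[1],q[0])))"
```

```text
[ 0.84411767 -0.59752586  0.12969594] 100.98289228093269
```

Request:
jog_arm(
  dr=[
    [0,0,0.5],
    [0,0,0.5],
    [0,0,0.5],
    [0,0,0],
  ],
  translation=[
    [0,0,0],
    [0,0,0],
    [0,0,0],
    [0,0,0],
  ],
  jaw=[0.3,0.3,0.3,0.3],
)

```text
clock: 17.6
position: [0.5229, -0.0135, 0.0983]
ee_rot: [0.675, 0.738, 0.0, 0.0]
ft_force: [1.5, 3.9, 5.7]
grip_width: 0.531
grasp_force: 63.8
```

```bash
python3 -c "
from h import *
o=manip.get_obs();q=o['ee_rot'];print(o['torque'],np.degrees(2*np.arctan2(q[1],q[0])))"
```

```text
[ 0.81636715 -0.53158854  0.43719183] 95.14307781263734
```

Request:
jog_arm(
  dr=[
    [0,0,0.5],
    [0,0,0.5],
    [0,0,0],
  ],
  translation=[
    [0,0,0],
    [0,0,0],
    [0,0,0],
  ],
  jaw=[0.3,0.3,0.3],
)

```text
clock: 17.9
position: [0.5229, -0.0135, 0.0983]
ee_rot: [0.699, 0.715, -0.0, 0.001]
ft_force: [2.2, 2.5, 4.2]
grip_width: 0.529
grasp_force: 66.7
```

```bash
python3 - <<'E'
from h import *
o=manip.get_obs();q=o['ee_rot'];print(o['torque'],np.degrees(2*np.arctan2(q[1],q[0])))
t=shot("top","pics/t6.png");w=shot("wrist","pics/w6.png");u,v=proj(t,np.array([.5235,-.0135,.08])).astype(int)
a=cv2.resize(t["color"][v-50:v+50,u-50:u+50,::-1],(400,400),interpolation=cv2.INTER_CUBIC)
b=cv2.resize(w["color"][:,70:490,::-1],(400,400))
cv2.imwrite('pics/c6.png',np.hstack([a,b]))
E
```

```text
[ 0.5232833  -0.5923594   2.35675791] 91.32128171539702
```

Request:
jog_arm(
  dr=[
    [0,0,0],
    [0,0,0],
    [0,0,0],
    [0,0,0],
    [0,0,0],
    [0,0,0],
  ],
  translation=[
    [0,0,0],
    [0,0,0],
    [0,0,0],
    [0,0,0],
    [0,0,0],
    [0,0,0],
  ],
  jaw=[1,1,1,1,1,1],
)

```text
clock: 18.6
position: [0.5226, -0.0139, 0.098]
ee_rot: [0.701, 0.713, -0.0, 0.0]
ft_force: [0.1, -0.9, 0.7]
grip_width: 1.001
grasp_force: 0.0
```

Request:
jog_arm(
  dr=[
    [0,0,0],
    [0,0,0],
    [0,0,0],
    [0,0,0],
    [0,0,0],
    [0,0,0],
    [0,0,0],
    [0,0,0],
  ],
  translation=[
    [0,0,-0.3],
    [0,0,-0.6],
    [0,0,-1],
    [0,0,-1],
    [0,0,-1],
    [0,0,-1],
    [0,0,-1],
    [0,0,0],
  ],
  jaw=[1,1,1,1,1,1,1,1],
)

```text
clock: 19.4
position: [0.5242, -0.0131, 0.25]
ee_rot: [0.701, 0.714, 0.002, 0.002]
ft_force: [1.1, -0.5, -0.3]
grip_width: 1.001
grasp_force: 0.0
```

```bash
python3 - <<'E'
from h import *
w=shot("wrist","pics/w7.png");u,v=proj(w,np.array([.5235,-.0135,.1])).astype(int);print(u,v)
cv2.imwrite('pics/c7.png',cv2.convertScaleAbs(cv2.resize(w["color"][max(v-110,0):v+110,u-145:u+145,::-1],(790,600),interpolation=cv2.INTER_CUBIC),alpha=1.3))
E
```

```text
281 200
```

View pics/c7.png

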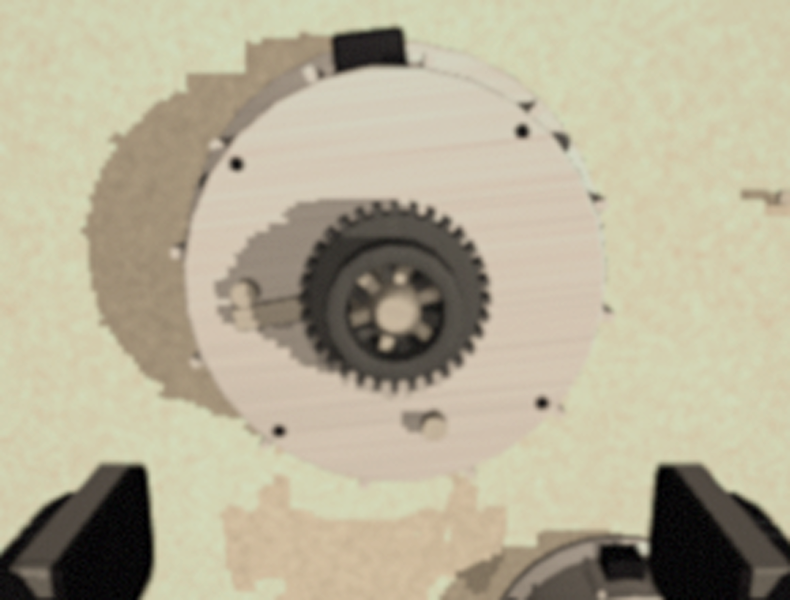

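The gear sits on the shaft with the hub flush to the nose (395,312). The arm rests against the clockwise post at about (242,295), and the gripper is clear, so I'm handing in.

```bash
python3 -c "
from workcell import manip
print(manip.hand_in())"
```

```text
the job is handed in; nothing more can be done
None
```

I put the gear home on the splines, hub up, turned the shaft clockwise until its arm met the end stop, let go of the gear, and handed the job in at about 19.5 s; `hand_in()` returned no verdict.

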